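# Sort the fired clay pieces and close the batch

## Robot

A 7-joint arm with a two-finger parallel gripper is mounted at the origin on the work surface. World frame = base frame: x ahead of the robot, y to its left, z up, the work surface at z = 0. Lengths are in m, angles in rad, forces in N, time in s.
With the tool pointing down it reaches from about 0.4 to 0.9 m from the base axis. Payload 5.5 kg.
Tool frame: the origin (TCP) lies midway between the tips of the shut fingers; the grasp point (between the pads) lies 19 mm behind it (manip.grip_depth is the distance from the TCP to the grasp point, in m); z points along the fingers, y is the line along which they close (so a half turn about z gives the same grasp; the last joint's range is limited). The gripper opens to 92 mm and grips with 3 to 60 N. Pads are 19 mm wide; open, the fingers measure 130 mm over their backs; the gripper's body (75 mm by 190 mm) begins 47 mm behind the grasp point.
Start: joints at [1.57, 0.501, -0.427, 1.55, 0.221, 1.138, -0.21], TCP at [0.17, -0.628, 0.227] pointing down, gripper open.
Joint ranges: [-2.88, 2.88], [-0.31, 2.03], [-1.54, 1.56], [0.2, 2.42], [-1.41, 4.55], [0.19, 2.02], [-2.57, 2.57]. Speed limits (rad/s): [2.57, 2.57, 3.14, 3.14, 3.14, 3.14, 3.14].

## Interface

Orientations are given as a unit quaternion [x, y, z, w].
In Python, from bench import manip, effector, viewer gives the robot as it stands. Calls block until the motion is done:
- manip.move_pose(position, orientation): joint-space move of the TCP to a pose.
- manip.servo_line(position, ori=None, vel=0.15): straight line of the TCP; ori=None keeps the orientation; vel is the mean speed in m/s.
- manip.movej(angles): joint-space move.
- effector.open_jaws() and effector.close(f_grip=None): open the fingers fully, or close them until they stop; f_grip is the grip in N (None keeps the last).
- manip.sleep(seconds).
- manip.solve_ik(position, orientation): joint angles nearest the present ones, or None.
- viewer.get_image(name): name is "scene" or "top" or "wrist"; returns the picture (400x640x3 uint8, red, green, blue); there is no depth.
- viewer.get_calibration(name): a dict with "vfov" (degrees; the focal length in pixels is half the picture's height over the tangent of half this angle, whatever the lens; pixels are square), "cx", "cy" (the principal point, pixels), "dist_coeffs" ([k1, k2, p1, p2, k3] as OpenCV has them; the pictures are not rectified), "eye" and "attitude" of the camera in the world. Camera axes: x right, y down, z forward; pixel columns grow to the right and rows downward; lengths in m; the calibration is good to about 2 mm. A picture is of the moment at which its call begins: read the wrist's pose just before it. get_calibration takes no time and is no camera call; for the wrist camera it gives the pose at the moment of the call.
A pose or a line that the arm cannot do raises manip.PlanningError and nothing moves.
- manip.hand_in(): hands the job in; it is judged then, once.
Readings, each from a call of its own:
- manip.current_clock(): time.
- manip.current_q(): joint angles.
- manip.current_joint_velocities(): joint speeds.
- manip.current_tau(): joint torques, N m.
- manip.current_tool_pos(): TCP position.
- manip.current_tcp_rot(): TCP orientation.
- manip.current_force(): force on the tool from outside, world axes, zero at the start.
- manip.current_wrist_torque(): the same for the moment, N m.
- manip.current_finger_gap(): finger opening in m.
- manip.current_gripper_force(): force on a finger pad.
Only numpy, scipy, OpenCV 4.12 (cv2) and the standard library are available. Lean on these libraries where they do the work, as an engineer would, in place of code of your own. Each camera call takes 0.05 s, during which the arm holds its last target. There are 200 camera calls.

## Task

Sort the fired clay pieces on the bench by the colour of their clay: open the hinged lid of the wooden box well up and put all the white square tiles in the box, and put all the red-brown round medallions in the open grey tray. When every piece is lying in its container, shut the lid fully, and only then turn the knob of the batch counter back to its zero stop. Do not knock over or shove away the paint pots and the dish.

Things in the scene. Friction and masses are not known exactly. Their poses are not given: they have to be found in the camera images.
- tile0: white ceramic tile, square, 36 x 36 x 16 mm (x and y axes square to its sides), about 45 g, lying flat on the table. Origin: centre of its underside. May be absent (None).
- tile1: white ceramic tile, square, 36 x 36 x 16 mm (x and y axes square to its sides), about 45 g, lying flat on the table. Origin: centre of its underside. May be absent (None).
- tile2: white ceramic tile, square, 36 x 36 x 16 mm (x and y axes square to its sides), about 45 g, lying flat on the table. Origin: centre of its underside. May be absent (None).
- tile3: white ceramic tile, square, 36 x 36 x 16 mm (x and y axes square to its sides), about 45 g, lying flat on the table. Origin: centre of its underside. May be absent (None).
- medal0: red-brown terracotta medallion, round, 38 mm diameter, 16 mm thick, about 45 g, lying flat on the table. Origin: centre of its underside. May be absent (None).
- medal1: red-brown terracotta medallion, round, 38 mm diameter, 16 mm thick, about 45 g, lying flat on the table. Origin: centre of its underside. May be absent (None).
- medal2: red-brown terracotta medallion, round, 38 mm diameter, 16 mm thick, about 45 g, lying flat on the table. Origin: centre of its underside. May be absent (None).
- medal3: red-brown terracotta medallion, round, 38 mm diameter, 16 mm thick, about 45 g, lying flat on the table. Origin: centre of its underside. May be absent (None).
- box: fixed plywood box with hinged wooden lid, outside 130 (its x) x 170 (its y) x 50 mm high, walls and floor 5 mm thick. Origin: centre of its underside. Its own x axis points away from the robot, towards the hinge side; the lid's pull tab is on the -x side.
- lid (a joint): angle of the box's lid about its hinge, rad: 0 = shut, lying on the box rim; grows as it opens upward and away from the robot, to a stop at 1.95. Stiff hinge: it stays at whatever angle it is left (about 2 N at the tab moves it). The lid is 8 mm thick.
- lid_tab (a point): grip point in the lid's pull tab, a dark wooden tongue 24 mm wide (along the box's y) and 12 mm thick that projects 32 mm beyond the lid's front edge in the lid's plane; can be pinched across its 24 mm width. The point moves with the lid.
- lid_hinge (a point): middle of the lid's hinge line, on the far (+x) rim of the box, 50 mm above the table. The hinge line runs along the box's y axis. With the lid shut lid_tab lies 150 mm from it towards the box's -x and 6 mm higher.
- tray: fixed open grey plastic tray without lid, outside 130 (its x) x 170 (its y) x 40 mm high, walls and floor 5 mm thick. Origin: centre of its underside.
- counter: fixed grey batch counter housing, 90 x 90 x 40 mm high, with a white scale on top and a steel stop post by the long zero mark, which lies on its own -x side (the robot's side). Origin: centre of its underside.
- dial (a joint): angle of the counter's black knob, rad: 0 = at its zero stop (pointer at the long zero mark); grows as the knob turns clockwise seen from above, up to 2.6. Turn it anticlockwise seen from above to bring it back. Light friction (0.04 N m); stays where left; hard stop at 0.
- dial_grip (a point): on the knob's vertical axis, 64 mm above the table, in the middle of its grip bar, which is 46 mm long, 12 mm thick and 26 mm high (top 76 mm above the table) and stands on a 50 mm disc whose top is 50 mm above the table. Its x axis lies along the bar; the white pointer line is on the -x end.
- pot_a: small closed paint pot, blue with black cap, 41 mm wide, 48 mm high, standing among the clay pieces. Origin: centre of its underside. Not part of the job.
- pot_b: small closed paint pot, yellow with black cap, 41 mm wide, 48 mm high, standing among the clay pieces. Origin: centre of its underside. Not part of the job.
- dish: shallow blue ceramic bowl, 90 mm wide, 35 mm high, on the robot's side of the box or tray. Origin: centre of its underside. Not part of the job.

How it is judged:
On the way, in this order (a step that is already met when the one before it is completed fails the run):
1. the lid of the box is opened by more than 60 degrees (value of joint lid above 1.05 rad), for 0.2 s.
2. every white tile is in the box and every terracotta medallion in the tray (x of tile0 in the frame of box between -0.06 and 0.06 m and y of tile0 in the frame of box between -0.08 and 0.08 m and z of tile0 in the frame of box between -0.01 and 0.045 m and x of tile1 in the frame of box between -0.06 and 0.06 m and y of tile1 in the frame of box between -0.08 and 0.08 m and z of tile1 in the frame of box between -0.01 and 0.045 m and x of tile2 in the frame of box between -0.06 and 0.06 m and y of tile2 in the frame of box between -0.08 and 0.08 m and z of tile2 in the frame of box between -0.01 and 0.045 m and x of tile3 in the frame of box between -0.06 and 0.06 m and y of tile3 in the frame of box between -0.08 and 0.08 m and z of tile3 in the frame of box between -0.01 and 0.045 m and x of medal0 in the frame of tray between -0.06 and 0.06 m and y of medal0 in the frame of tray between -0.08 and 0.08 m and z of medal0 in the frame of tray between -0.01 and 0.036 m and x of medal1 in the frame of tray between -0.06 and 0.06 m and y of medal1 in the frame of tray between -0.08 and 0.08 m and z of medal1 in the frame of tray between -0.01 and 0.036 m and x of medal2 in the frame of tray between -0.06 and 0.06 m and y of medal2 in the frame of tray between -0.08 and 0.08 m and z of medal2 in the frame of tray between -0.01 and 0.036 m and x of medal3 in the frame of tray between -0.06 and 0.06 m and y of medal3 in the frame of tray between -0.08 and 0.08 m and z of medal3 in the frame of tray between -0.01 and 0.036 m), for 0.2 s.
3. the lid is shut (value of joint lid below 0.06 rad), for 0.2 s.
4. the counter knob is back at zero (value of joint dial below 0.08 rad), for 0.2 s.
At the end, for the whole second after the job is handed in: All white tiles present lie inside the box and all terracotta medallions present inside the tray (below the rim), at rest; the lid is shut to within 0.06 rad; the counter knob is within 0.08 rad of its zero stop (all of step 2 and linear speed of each of tile0, tile1, tile2, tile3, medal0, medal1, medal2, medal3 below 0.03 m/s and value of joint lid below 0.06 rad and value of joint dial below 0.08 rad); the robot touches nothing.
It fails at once if a paint pot or the dish is moved by more than 5 cm (distance of any of pot_a, pot_b, dish from where it was at the start of the episode above 0.05 m).
It fails at once if a paint pot or the dish is tipped over (angle between any of pot_a, pot_b, dish's own z axis and vertical above 0.6 rad).
Of tile0, tile1, tile2, tile3 only 2 to 3 are there at a start; the rules pass over those that are not, and their reading is None.
Of medal0, medal1, medal2, medal3 only 2 to 3 are there at a start; the rules pass over those that are not, and their reading is None.
At some moment in a run one of tile0, tile1, tile2, tile3, medal0, medal1, medal2, medal3 may be knocked a few centimetres aside while the robot is not near it.
Once in a run the grip may slacken for a moment while it holds something.
It also fails if it takes over 210 s, if anything falls off the work surface, if the arm or the gripper's body presses on something with over 40 N, if the wrist force passes 120 N, or if a joint passes its speed limit or range.

## Working session

There is one attempt and no reset: what is moved stays moved. The work goes in short steps, each a Python script; the robot and the scene stay as the last script left them, time stands still between calls to the robot, and variables do not carry over. Pictures are saved under pics/ and viewed, at most 14 in all, crops included, and the job is handed in when it is done.

```bash
ls; mkdir -p pics
python3 - <<'E'
from bench import manip, effector, viewer
import cv2
for n in ["scene","top","wrist"]:
    c=viewer.get_calibration(n); print(n,c)
    cv2.imwrite(f"pics/{n}0.png",viewer.get_image(n)[:,:,::-1])
print(manip.current_clock(),manip.current_tool_pos(),manip.current_tcp_rot(),manip.grip_depth)
E
```

```text
pics
scene {'vfov': 52.24328917238361, 'cx': 319.7968328088989, 'cy': 200.03381421233084, 'dist_coeffs': array([0.00770755, 0.        , 0.        , 0.        , 0.        ]), 'eye': array([1.09219086, 0.38558534, 0.54207073]), 'attitude': array([ 0.40070435,  0.78419507, -0.42446265, -0.2104889 ])}
top {'vfov': 45.68351373864926, 'cx': 322.6536231264174, 'cy': 203.17222771080344, 'dist_coeffs': array([-0.05176229,  0.        ,  0.        ,  0.        ,  0.        ]), 'eye': array([0.24872777, 0.00249048, 1.29821652]), 'attitude': array([-0.66514807,  0.73959711, -0.07464822,  0.07072346])}
wrist {'vfov': 59.4922901878669, 'cx': 318.48270343030134, 'cy': 203.95216467401525, 'dist_coeffs': array([-0.02205111,  0.        ,  0.        ,  0.        ,  0.        ]), 'eye': array([ 0.23377395, -0.61033147,  0.38403261]), 'attitude': array([ 0.78782289, -0.60302456, -0.07658816,  0.09915003])}
0.15 [ 0.16930825 -0.6270294   0.22593906] [ 9.91309838e-01  1.31545746e-01 -8.95847189e-05 -7.17429825e-04] 0.0188
```

View pics/top0.png

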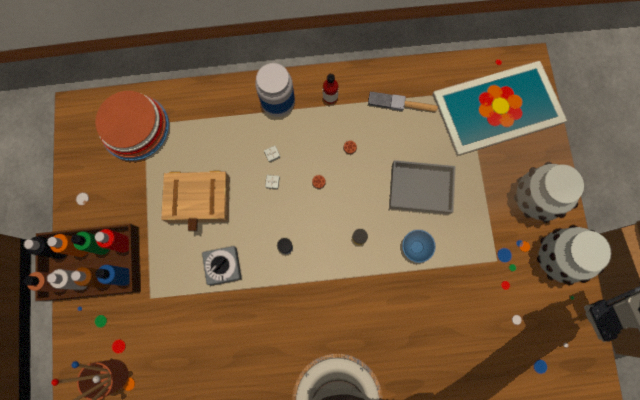

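View pics/scene0.png

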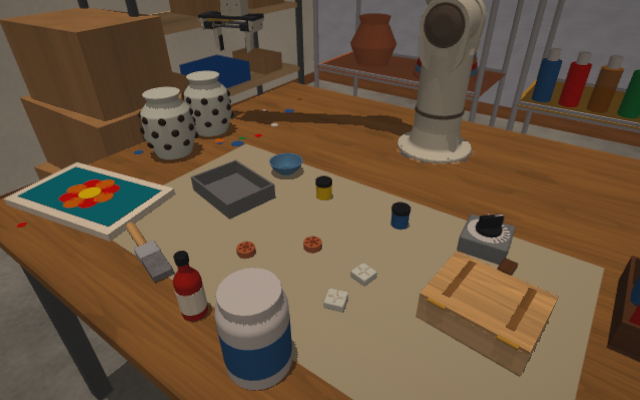

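The top view shows the box at (195,196), tab (193,225), tray (422,188), tiles at (272,154) and (272,182), and medallions at (350,147) and (318,182). The pots are at (285,246) and (360,237), the dish at (418,246) and the counter at (221,265). The scene view shows the same four pieces: tiles at (337,300) and (364,274), medallions at (246,250) and (313,243).

```bash
cat > h.py <<'E'
from bench import manip, effector, viewer
import numpy as np, cv2
from scipy.spatial.transform import Rotation as R
def shot(n):
    c=viewer.get_calibration(n); return cv2.cvtColor(viewer.get_image(n),cv2.COLOR_RGB2BGR),c
def rays(px,c):
    f=200/np.tan(np.radians(c["vfov"]/2)); K=np.array([[f,0,c["cx"]],[0,f,c["cy"]],[0,0,1]])
    u=cv2.undistortPoints(np.float64(px).reshape(-1,1,2),K,c["dist_coeffs"])[:,0]
    d=R.from_quat(c["attitude"]).apply(np.c_[u,np.ones(len(u))]); return d
def onz(px,c,z):
    d=rays(px,c); return c["eye"]+d*((z-c["eye"][2])/d[:,2])[:,None]
def tri(p1,c1,p2,c2):
    A=np.zeros((3,3));b=np.zeros(3)
    for p,c in((p1,c1),(p2,c2)):
        d=rays([p],c)[0];d/=np.linalg.norm(d);M=np.eye(3)-np.outer(d,d);A+=M;b+=M@c["eye"]
    x=np.linalg.solve(A,b)
    d1=rays([p1],c1)[0];d1/=np.linalg.norm(d1)
    return x,np.linalg.norm(np.cross(x-c1["eye"],d1))*2
RANGES={"white":[((0,0,150),(179,40,255))],"red":[((0,110,60),(12,255,255)),((172,110,60),(179,255,255))],
 "tray":[((0,0,40),(179,40,105))],"wood":[((8,90,110),(24,255,255))]}
def blobs(im,col,amin,amax):
    h=cv2.cvtColor(im,cv2.COLOR_BGR2HSV); m=sum(cv2.inRange(h,np.array(a),np.array(b)) for a,b in RANGES[col])
    m=cv2.morphologyEx(m,cv2.MORPH_CLOSE,np.ones((5,5)))
    cs,_=cv2.findContours(m,cv2.RETR_EXTERNAL,cv2.CHAIN_APPROX_NONE)
    out=[]
    for k in cs:
        if amin<=cv2.contourArea(k)<=amax:
            out.append((cv2.minAreaRect(k)[0],cv2.contourArea(k),cv2.boxPoints(cv2.minAreaRect(k)),k))
    return out
def down(yaw):  # tool z down, tool y (closing line) at angle yaw from world y
    return (R.from_euler('z',yaw)*R.from_quat([1,0,0,0])).as_quat()
E
python3 - <<'E'
from h import *
np.set_printoptions(precision=4,suppress=True)
T,ct=shot("top");S,cs=shot("scene")
for col in("white","red"):
    for n,im,c in(("top",T,ct),("scene",S,cs)):
        for b in blobs(im,col,40,600):
            p=onz([b[0]],c,.016)[0]
            if .3<p[0]<.9 and abs(p[1])<.5: print(col,n,np.round(b[0],1),b[1],p)
for col in("tray","wood"):
    for b in blobs(T,col,1000,6000):print(col,b[0],b[1],b[2].tolist())
cv2.imwrite("pics/zt.png",cv2.resize(T[130:300,150:300],None,fx=4.0,fy=3.5*4/3.5*0.88,interpolation=cv2.INTER_CUBIC)[:600])
z=cv2.resize(S[200:370,400:580],None,fx=3.5,fy=3.5,interpolation=cv2.INTER_CUBIC);cv2.imwrite("pics/zs.png",z);print(z.shape)
# counter top / fixed marks guess
for nm,px,z in(("tray",(422,188),.04),("potb",(360,237),.048),("pota",(285,246),.048),("dish",(418,246),.035),("ctr",(220,265),.076),("tab",(193,225),.056)):
    print(nm,onz([px],ct,z)[0])
E
```

```text
white top [271.7 181.3] 121.0 [0.5929 0.1157 0.016 ]
white top [271.5 153. ] 109.5 [0.6753 0.1096 0.016 ]
white top [397.8 101. ] 102.5 [ 0.7936 -0.2671  0.016 ]
white top [459.2  98.8] 261.5 [ 0.782  -0.4464  0.016 ]
white scene [244.4 328.1] 95.0 [0.8197 0.0313 0.016 ]
red top [192.  224.5] 69.0 [0.4945 0.3444 0.016 ]
red top [318.5 181.5] 128.0 [ 0.5784 -0.0139  0.016 ]
red top [350.  146.5] 123.0 [ 0.6706 -0.1131  0.016 ]
red top [330.5  85.5] 168.0 [ 0.8624 -0.0786  0.016 ]
red scene [195.8 314.3] 139.5 [ 0.8462 -0.0541  0.016 ]
red scene [507.3 265.9] 164.0 [0.4301 0.3282 0.016 ]
red scene [245.6 249.4] 241.5 [ 0.6806 -0.1043  0.016 ]
red scene [312. 244.] 235.5 [ 0.591  -0.0069  0.016 ]
wood (555.5, 351.5) 5374.0 [[489.0, 304.0], [622.0, 304.0], [622.0, 399.0], [489.0, 399.0]]
wood (195.0, 197.0) 3043.0 [[161.0, 170.0], [229.0, 170.0], [229.0, 224.0], [161.0, 224.0]]
(595, 630, 3)
tray [ 0.5241 -0.2925  0.04  ]
potb [ 0.4076 -0.1072  0.048 ]
pota [0.4047 0.0928 0.048 ]
dish [ 0.3686 -0.2596  0.035 ]
ctr [0.3699 0.2616 0.076 ]
tab [0.4852 0.3312 0.056 ]
```

View pics/zt.png

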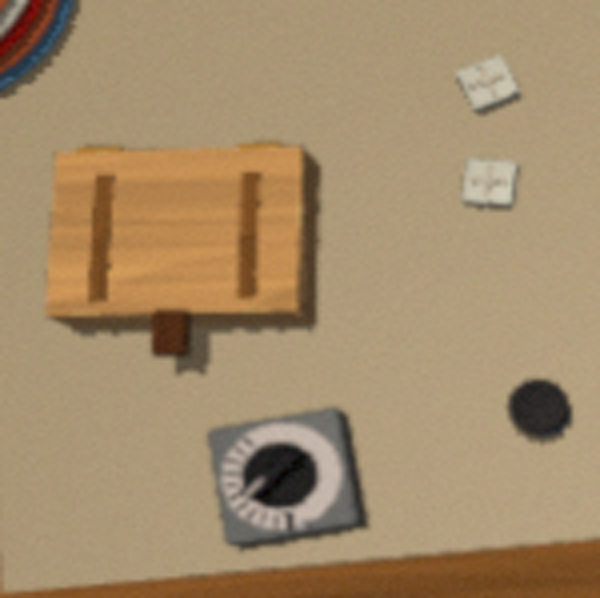

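View pics/zs.png

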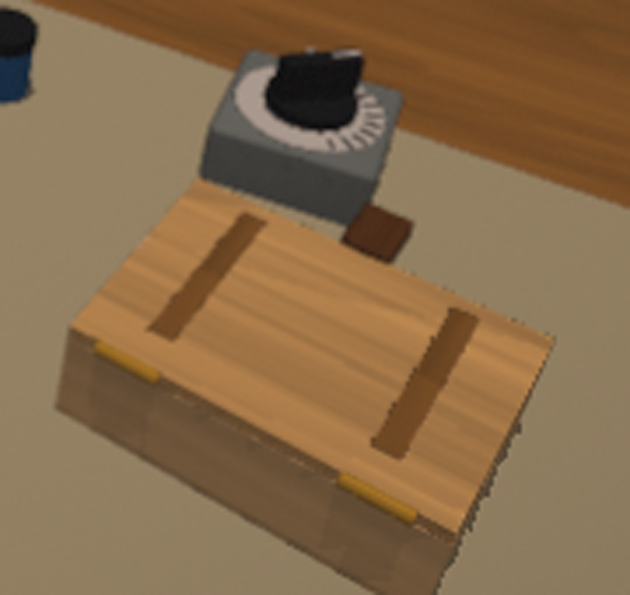

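The top zoom shows the box squarish to the robot with its tab at zoom pixel (170,333). The knob centre is at (280,475) with the pointer about 73° clockwise of zero. The scene zoom shows the lid shut and the tab facing the robot next to the counter. I'll take two wrist views over each half next.

Run:
```python
from h import *
import pickle
np.set_printoptions(precision=4,suppress=True)
p=manip.current_tool_pos(); manip.servo_line([p[0]+.03,p[1]+.08,.33],vel=.25)
print(manip.solve_ik([.45,0,.33],down(0)))
V={}
for n,pos in(("m1",[.5,-.12,.30]),("m2",[.5,-.02,.30]),("b1",[.42,.2,.30]),("b2",[.42,.3,.30])):
    try: manip.move_pose(pos,down(0))
    except manip.PlanningError as e: print(n,e);continue
    manip.sleep(.3)
    V[n]=shot("wrist"); print(n,manip.current_tool_pos(),manip.current_q(),V[n][1]["eye"]); cv2.imwrite(f"pics/w_{n}.png",V[n][0])
    for col in("white","red"):
        for b in blobs(V[n][0],col,600,6000): print(col,np.round(b[0],1),b[1],onz([b[0]],V[n][1],.016)[0])
pickle.dump(V,open("V.pkl","wb")); print(manip.current_clock())
cv2.imwrite("pics/w_all.png",cv2.resize(np.hstack([V["m1"][0],V["m2"][0]]),(800,250)))
```

```text
[ 1.1903  0.1263 -1.3226  1.8733  0.1295  1.2397 -1.7435]
m1 [ 0.5    -0.1204  0.3   ] [ 1.0144  0.2773 -0.9821  1.7857  0.2459  1.2093 -1.6095] [ 0.5667 -0.121   0.4583]
white [123.9  89.8] 816.0 [0.5964 0.1148 0.016 ]
white [599.8  33.5] 2129.0 [ 0.6609 -0.4538  0.016 ]
white [119.9  15.1] 909.0 [0.6795 0.1089 0.016 ]
red [231. 101.] 724.5 [ 0.5826 -0.0149  0.016 ]
red [311.3  19.7] 872.0 [ 0.673  -0.1131  0.016 ]
m2 [ 0.5    -0.021   0.2998] [ 0.8742  0.255  -1.0281  1.8153  0.2335  1.2021 -1.7976] [ 0.5668 -0.0219  0.4581]
white [204.9  89.3] 823.0 [0.5966 0.115  0.016 ]
white [204.7  14. ] 916.5 [0.6797 0.1088 0.016 ]
red [311.5 100.5] 700.0 [ 0.583  -0.0137  0.016 ]
red [395.5  20. ] 889.0 [ 0.6727 -0.1115  0.016 ]
b1 [0.4204 0.1993 0.2999] [ 0.5898  0.2049 -1.21    1.8877  0.2064  1.1883 -2.2637] [0.4874 0.1984 0.4581]
white [389.5  16.4] 962.5 [0.5971 0.116  0.016 ]
red [ 26.6 166. ] 5260.0 [0.4251 0.5744 0.016 ]
red [496.9  31.7] 923.5 [ 0.5814 -0.0108  0.016 ]
b2 [0.4206 0.2988 0.3001] [ 0.2868  0.356  -1.1765  1.7792  0.3481  1.2402 -2.5565] [0.4873 0.2981 0.4583]
white [343.5 202.3] 895.5 [0.3762 0.265  0.016 ]
white [474.7  17.2] 957.5 [0.5972 0.1161 0.016 ]
red [578.3  33.1] 969.0 [ 0.5814 -0.0093  0.016 ]
6.125
```

View pics/w_b1.png

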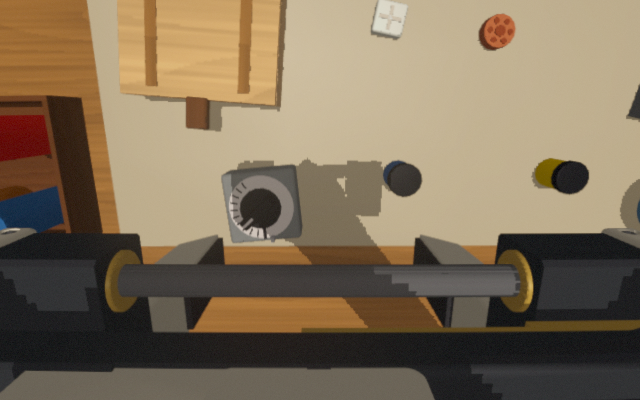

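View pics/w_m1.png

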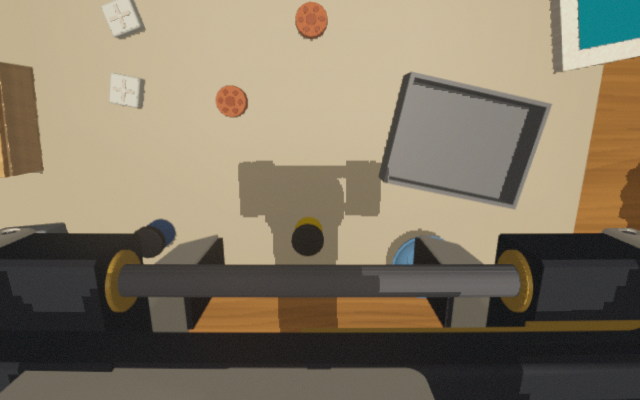

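w_b1 shows the tab at (198,113), the lid's front edge running from (120,95) to (277,104), and the counter at (263,205) with the knob at (260,207) and zero mark at (265,235). A tile is at (390,17). w_m1 shows the tray rim corners at about (413,75), (549,104), (515,207) and (382,180). It also shows the pieces at (123,90), (120,15), (231,101) and (311,20). Next is triangulating the tab, box, tray and counter.

Run:
```python
from h import *
import pickle
np.set_printoptions(precision=4,suppress=True)
V=pickle.load(open("V.pkl","rb"))
def seg(im,lo,hi,roi,k=3):
    x0,y0,x1,y1=roi;h=cv2.cvtColor(im,cv2.COLOR_BGR2HSV);m=np.zeros(h.shape[:2],np.uint8)
    m[y0:y1,x0:x1]=cv2.inRange(h,np.array(lo),np.array(hi))[y0:y1,x0:x1]
    m=cv2.morphologyEx(m,cv2.MORPH_OPEN,np.ones((k,k)))
    cs,_=cv2.findContours(m,0,1); c=max(cs,key=cv2.contourArea); return c
for (a,b,nm,lo,hi,ra,rb) in [
 ("b1","b2","tab",(0,90,20),(14,255,130),(170,85,230,140),(240,85,320,140)),
 ("b1","b2","lid",(12,70,120),(26,255,255),(114,0,290,108),(195,0,375,108)),
 ("b1","b2","counter",(75,8,40),(120,90,140),(210,155,310,245),(285,155,395,245)),
 ("b1","b2","knob",(0,0,0),(179,255,50),(232,180,290,232),(310,180,375,232)),
 ("m1","m2","trayin",(0,0,70),(179,60,190),(383,70,552,210),(460,70,635,210)),
 ("m1","m2","tray",(0,0,0),(179,60,190),(378,68,555,212),(455,68,639,212))]:
    P=[]
    for n,r in((a,ra),(b,rb)):
        c=seg(V[n][0],lo,hi,r); rc=cv2.minAreaRect(c); P.append(cv2.boxPoints(rc)); 
        print(nm,n,np.round(rc[0],1),np.round(rc[1],1),round(rc[2],1),cv2.contourArea(c))
    A,B=P
    A=A[np.argsort(np.arctan2(*(A-A.mean(0)).T))];
    off=B.mean(0)-A.mean(0)
    for q in list(A)+[A.mean(0)]:
        j=q+off if np.allclose(q,A.mean(0)) else B[np.argmin(np.linalg.norm(B-q-off,axis=1))]
        x,g=tri(q,V[a][1],j,V[b][1]); print("   ",np.round(q),np.round(j),x,round(g,4))
```

```text
tab b1 [197.  112.5] [31. 22.] 90.0 598.0
tab b2 [295.5 114.3] [ 6.3 29. ] 11.3 82.0
    [186.  97.] [295.  99.] [0.5018 0.3186 0.1273] 0.0024
    [186. 128.] [290. 128.] [0.475  0.3252 0.1163] 0.0001
    [208. 128.] [296. 129.] [0.472  0.3232 0.0544] 0.0014
    [208.  97.] [301. 101.] [0.5036 0.3155 0.0713] 0.0039
    [197. 112.] [296. 114.] [0.4885 0.3207 0.0948] 0.0019
lid b1 [199.5  53.5] [165. 107.] 0.0 16277.5
lid b2 [292.   53.5] [164. 107.] -0.0 16424.5
    [117.   0.] [210.   0.] [0.6062 0.4122 0.049 ] 0.0008
    [117. 107.] [210. 107.] [0.4957 0.4123 0.0754] 0.0004
    [282. 107.] [374. 107.] [0.495  0.2375 0.0669] 0.0001
    [282.   0.] [374.   0.] [0.6075 0.2373 0.0406] 0.0003
    [200.  53.] [292.  53.] [0.5511 0.3258 0.0564] 0.0002Traceback (most recent call last):
  File "<stdin>", line 19, in <module>
  File "<stdin>", line 9, in seg
ValueError: max() iterable argument is empty
```

Run:
```python
from h import *
import pickle
V=pickle.load(open("V.pkl","rb"))
f=lambda im,x,y:cv2.resize(im[y:y+150,x:x+200],(400,300),interpolation=cv2.INTER_CUBIC)
cv2.imwrite("pics/comp.png",np.vstack([np.hstack([f(V["b1"][0],110,90),f(V["b2"][0],200,90)]),np.hstack([f(V["m1"][0],365,65),f(V["m2"][0],440,65)])]))
for n,p in(("b1",(198,113)),("b2",(292,113)),("b2",(285,113)),("b1",(285,190)),("b1",(263,207)),("m1",(465,140))):print(n,p,cv2.cvtColor(V[n][0],cv2.COLOR_BGR2HSV)[p[1],p[0]])
```

```text
b1 (198, 113) [ 13 154 119]
b2 (292, 113) [ 13 157 133]
b2 (285, 113) [ 13 152 131]
b1 (285, 190) [ 14  35 140]
b1 (263, 207) [10 53 43]
m1 (465, 140) [ 16  24 139]
```

View pics/comp.png

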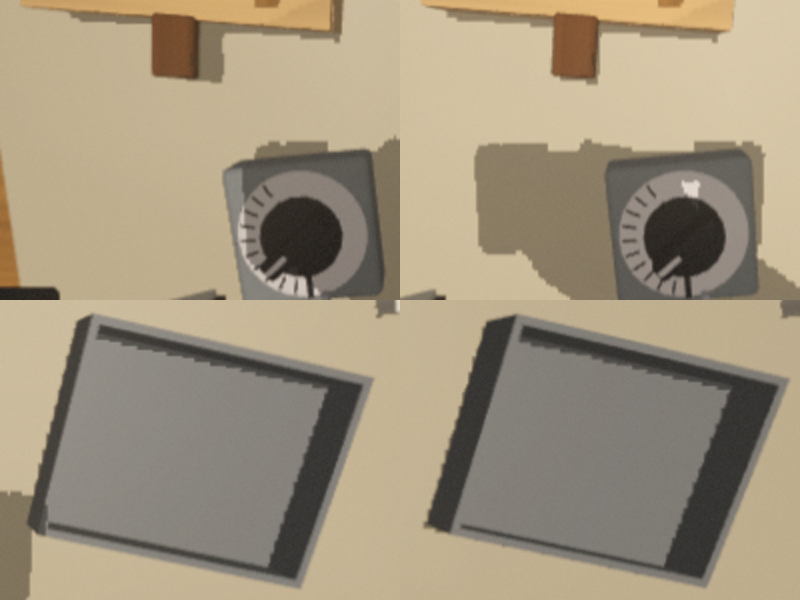

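comp.png, at 2x zoom, shows the tab top face as (153..197, 14..78) in b1 and (553..598, 13..77) in b2. The knob is at (301,237) and (685,236). The tray rim corners are (93,315), (372,378), (300,586), (43,532) in m1 and (515,316), (788,380), (705,586), (452,531) in m2.

Run:
```python
from h import *
import pickle
np.set_printoptions(precision=4,suppress=True)
V=pickle.load(open("V.pkl","rb"))
o={"b1":(110,90,0,0),"b2":(200,90,400,0),"m1":(365,65,0,300),"m2":(440,65,400,300)}
def px(n,p): a=o[n];return(a[0]+(p[0]-a[2])/2,a[1]+(p[1]-a[3])/2)
L=[("tabFL","b1",(153,76),"b2",(553,75)),("tabFR","b1",(196,78),"b2",(596,77)),("tabBL","b1",(153,14),"b2",(554,13)),("tabBR","b1",(197,16),"b2",(598,16)),
("lidL","b1",(20,7),"b2",(421,7)),("lidR","b1",(331,31),"b2",(731,31)),
("knob","b1",(301,237),"b2",(685,236)),("zeroIn","b1",(310,274),"b2",(687,276)),("zeroOut","b1",(311,297),"b2",(689,298)),
("T1","m1",(93,315),"m2",(515,316)),("T2","m1",(372,378),"m2",(788,380)),("T3","m1",(300,586),"m2",(705,586)),("T4","m1",(43,532),"m2",(452,531))]
X={}
zs={"tab":.062,"lid":.058,"kno":.05,"zer":.04}
for n,a,p,b,q in L:
    x,g=tri(px(a,p),V[a][1],px(b,q),V[b][1]);z=zs.get(n[:3],.04)
    X[n]=(onz([px(a,p)],V[a][1],z)[0]+onz([px(b,q)],V[b][1],z)[0])/2;print(n,x,round(g,4),"onz",X[n])
Tc=np.mean([X[k] for k in("T1","T2","T3","T4")],0)
print("tray",Tc,[np.linalg.norm(X[a]-X[b]) for a,b in(("T1","T2"),("T2","T3"),("T3","T4"),("T4","T1"))])
d=X["lidL"]-X["lidR"];print("boxyaw",np.arctan2(-d[0],d[1]),np.linalg.norm(d)); d=X["T1"]-X["T2"];print("trayyaw",np.arctan2(-d[0],d[1]))
tabc=np.mean([X[k] for k in("tabFL","tabFR","tabBL","tabBR")],0);print("tab",tabc)
e=onz([px("b1",(265,273)),px("b1",(301,237)),px("b2",(662,276)),px("b2",(685,236))],V["b1"][1],.05)
c2=onz([px("b2",(662,276)),px("b2",(685,236))],V["b2"][1],.055)
print("pointer dir b1,b2",np.degrees([np.arctan2(*(e[0]-e[1])[[1,0]]),np.arctan2(*(c2[0]-c2[1])[[1,0]])]))
z=X["zeroOut"]-X["knob"];print("zero dir",np.degrees(np.arctan2(z[1],z[0])))
```

```text
tabFL [0.4734 0.3437 0.065 ] 0.0004 onz [0.4732 0.3445 0.062 ]
tabFR [0.4722 0.3201 0.0646] 0.0004 onz [0.4721 0.3206 0.062 ]
tabBL [0.5064 0.3428 0.0591] 0.0003 onz [0.5063 0.3422 0.062 ]
tabBR [0.505  0.3188 0.0587] 0.0001 onz [0.5049 0.3182 0.062 ]
lidL [0.5102 0.4149 0.0613] 0.0005 onz [0.5104 0.4163 0.058 ]
lidR [0.4968 0.2456 0.0578] 0.0001 onz [0.4968 0.2456 0.058 ]
knob [0.377  0.2686 0.0489] 0.0006 onz [0.3773 0.2686 0.05  ]
zeroIn [0.3485 0.2661 0.0367] 0.0012 onz [0.3496 0.266  0.04  ]
zeroOut [0.3357 0.2651 0.0429] 0.0006 onz [0.3346 0.2652 0.04  ]
T1 [ 0.6131 -0.2277  0.0353] 0.0003 onz [ 0.6126 -0.226   0.04  ]
T2 [ 0.5787 -0.3903  0.0422] 0.0007 onz [ 0.5788 -0.392   0.04  ]
T3 [ 0.4531 -0.3676  0.0377] 0.0005 onz [ 0.4537 -0.366   0.04  ]
T4 [ 0.4865 -0.2058  0.0302] 0.0004 onz [ 0.4883 -0.2027  0.04  ]
tray [ 0.5333 -0.2967  0.04  ] [np.float64(0.16941898447998407), np.float64(0.12775311150725807), np.float64(0.16692458394546994), np.float64(0.12639804341112745)]
boxyaw -0.07919373311220959 0.17123215520545224
trayyaw -0.20065731255404615
tab [0.4891 0.3314 0.062 ]
pointer dir b1,b2 [134.6562 151.5691]
zero dir -175.46980841788513
```

Heights agree with the stated sizes (tab 62 mm, tray rim about 38 mm, and the widths check). Now opening the lid along its arc.

```bash
cat >> h.py <<'E'
BY=-0.079; UX=np.array([np.cos(BY),np.sin(BY),0]); UY=np.array([-np.sin(BY),np.cos(BY),0])
TAB=np.array([.4845,.332,.056]); HINGE=TAB+.15*UX; HINGE[2]=.05; BOX=HINGE-.065*UX; BOX[2]=0
TRAY=np.array([.5333,-.2967,0]); TY=-.2007
def arc(th,r=.153,dz=-.012):
    a,b=r*np.cos(th)+.006*np.sin(th), r*np.sin(th)+.006*np.cos(th)
    return HINGE-UX*a+np.array([0,0,b+dz]) if th<=0 else HINGE+UX*(-r*np.cos(th)+.006*np.sin(th))+np.array([0,0,r*np.sin(th)+.006*np.cos(th)+dz])
E
python3 - <<'E'
from h import *
np.set_printoptions(precision=3,suppress=True)
q=down(np.pi+BY)
ths=np.arange(.1,1.76,.15)
print([None if (s:=manip.solve_ik(arc(t),q)) is None else np.round(s,2)[[2,5,6]] for t in (0,.8,1.75)])
p=arc(0); manip.move_pose(p+[0,0,.12],q); manip.servo_line(p,vel=.1)
effector.close(f_grip=35); manip.sleep(.3); print("gap",manip.current_finger_gap(),manip.current_force(),manip.current_clock())
for t in ths:
    manip.servo_line(arc(t),vel=.08)
    print(round(t,2),manip.current_force(),round(manip.current_finger_gap(),4))
effector.open_jaws(); manip.servo_line(arc(ths[-1])+[-.02,0,.08],vel=.2)
S,_=shot("scene");cv2.imwrite("pics/open.png",S);print(manip.current_clock())
E
```

```text
[array([-1.38,  1.3 , -0.02]), array([-1.48,  1.45,  0.13]), array([-1.46,  1.58,  0.39])]
gap 0.023702082580596563 [ 1.18   4.627 -2.285] 11.0667
0.1 [ 1.998  6.056 -0.122] 0.0236
0.25 [ 3.54   5.886 -1.284] 0.0236
0.4 [ 4.088  6.617 -2.113] 0.0238
0.55 [ 4.893  6.153 -3.037] 0.0238
0.7 [ 4.732  7.127 -4.783] 0.0235
0.85 [ 4.348  7.842 -5.593] 0.0233
1.0 [ 3.458  6.87  -6.04 ] 0.0239
1.15 [ 2.713  6.241 -6.217] 0.0236
1.3 [ 1.541  6.96  -5.393] 0.0236
1.45 [ 2.317  5.489 -4.917] 0.0238
1.6 [ 0.102  4.905 -5.211] 0.0234
1.75 [-0.591  5.458 -4.989] 0.0231
17.95
```

View pics/open.png

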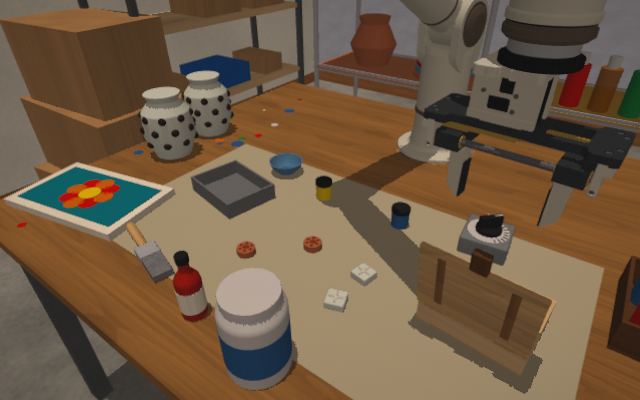

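The scene view shows the lid upright, slightly past vertical, with the tab at (482,262). All the pieces and pots are where they were. Now sorting, with a fresh wrist look before each grasp.

```bash
cat >> h.py <<'E'
def look(xy,col):
    manip.move_pose([xy[0]-.066,xy[1],.2],down(0)); manip.sleep(.25)
    im,c=shot("wrist"); best=None
    for b in blobs(im,col,900,4000):
        w,h=sorted(cv2.minAreaRect(b[3])[1])
        if h/w>1.5: continue
        p=onz([b[0]],c,.016)[0]; k=onz(b[2],c,.016); e=k[1]-k[0]
        s=[np.linalg.norm(k[1]-k[0]),np.linalg.norm(k[2]-k[1])]
        d=np.linalg.norm(p[:2]-xy)
        if not all(.029<v<.048 for v in s): continue
        if best is None or d<best[0]: best=(d,p,np.arctan2(e[1],e[0]),s)
    return best
def pick(xy,col):
    b=look(xy,col); print("look",b)
    if b is None: return False
    yaw=0. if col=="red" else (b[2]+np.pi/4)%(np.pi/2)-np.pi/4
    p=np.array([b[1][0],b[1][1],.004]); q=down(yaw)
    manip.move_pose(p+[0,0,.09],q); manip.servo_line(p,vel=.12)
    effector.close(f_grip=30); manip.sleep(.2); g0=manip.current_finger_gap()
    manip.servo_line(p+[0,0,.10],vel=.15); g=manip.current_finger_gap(); print("gap",g0,g)
    return g>.03
def place(C,yaw,dx,floor=.005):
    u=np.array([np.cos(yaw),np.sin(yaw),0]); p=C+dx*u
    p=np.array([p[0],p[1],floor+.008]); y=yaw+(np.pi if C[1]>0 else 0); q=down(y)
    a=manip.current_tool_pos(); manip.servo_line([a[0],a[1],.27],vel=.25)
    manip.move_pose([p[0],p[1],.27],q); g=manip.current_finger_gap(); print("gap transit",g)
    if g<.03: return False
    manip.servo_line([p[0],p[1],.1],vel=.25); manip.servo_line(p,vel=.1)
    print("gap low",manip.current_finger_gap(),manip.current_force())
    effector.open_jaws(); manip.servo_line([p[0],p[1],.27],vel=.25); return True
E
python3 - <<'E'
from h import *
np.set_printoptions(precision=4,suppress=True)
if pick(np.array([.597,.1155]),"white"): print(place(BOX,BY,.02))
print(manip.current_clock())
for n in("scene","top"): cv2.imwrite(f"pics/p1_{n}.png",shot(n)[0])
E
```

```text
look (np.float64(0.0006008226687477649), array([0.5965, 0.1158, 0.016 ]), np.float64(-0.22315492618320765), [np.float64(0.03529805037889205), np.float64(0.03489306788974201)])
gap 0.03572207863976371 0.03591567049548502
gap transit 0.03550142639362563
gap low 0.03595438374223242 [ 0.3211 -0.7944 -0.9514]
True
31.15
```

View pics/p1_top.png

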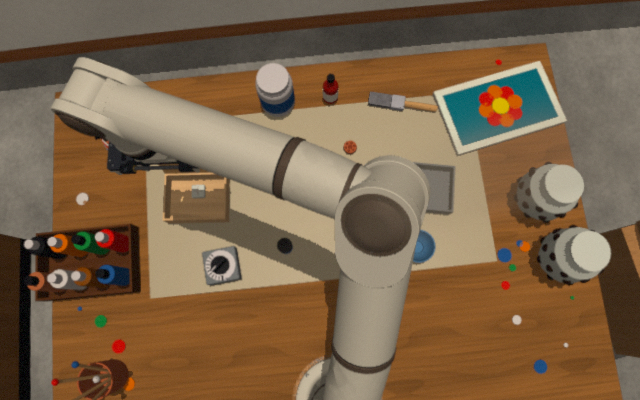

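The top view shows the first tile lying in the open box at (198,190). Continuing with the rest.

Run:
```python
from h import *
np.set_printoptions(precision=4,suppress=True)
J=[((.6796,.109),"white",BOX,BY,-.03),((.582,-.0135),"red",TRAY,TY,.028),((.673,-.112),"red",TRAY,TY,-.028)]
for xy,col,C,y,dx in J:
    for k in range(2):
        if pick(np.array(xy),col):
            ok=place(C,y,dx); print(ok)
            if ok: break
        effector.open_jaws()
    print(manip.current_clock())
manip.move_pose([.4,0.0,.36],down(0)); manip.sleep(.3)
a=shot("top")[0];b=shot("scene")[0]; cv2.imwrite("pics/p2_top.png",cv2.resize(a[120:300,140:500],(800,400)));cv2.imwrite("pics/p2_scene.png",b)
for n,im in(("top",a),):
    c=viewer.get_calibration("top")
    for col in("white","red"):
        for k in blobs(im,col,40,600):
            print(col,np.round(k[0]),k[1],onz([k[0]],c,.016)[0])
```

```text
look (np.float64(0.0007326968454658824), array([0.6792, 0.1096, 0.016 ]), np.float64(-1.2604951710515662), [np.float64(0.0349226306056859), np.float64(0.034996868109956475)])
gap 0.03557751102341235 0.03589023542387156
gap transit 0.035757701559548716
gap low 0.035782184826972145 [ 0.1551 -0.4431 -0.7462]
True
43.75
look (np.float64(0.0010873496046940234), array([ 0.5831, -0.0136,  0.016 ]), np.float64(-0.8076294881239541), [np.float64(0.036046823765444026), np.float64(0.03604819575567529)])
gap 0.03766871089379497 0.03706743731045138
gap transit 0.03705669133445793
gap low 0.03713250747593577 [ 0.0335 -0.1623 -0.6953]
True
55.2917
look (np.float64(0.0014182875379304813), array([ 0.6742, -0.1127,  0.016 ]), np.float64(-1.1280126215810222), [np.float64(0.03594309712676696), np.float64(0.035894199295860525)])
gap 0.03691696576090553 0.036400953736256465
gap transit 0.03708239530689138
gap low 0.03702547170997051 [-0.4101 -0.5335 -0.9645]
True
65.625
white [ 63. 276.] 286.5 [0.3881 0.7051 0.016 ]
white [ 28. 244.] 41.5 [0.4889 0.8055 0.016 ]
white [ 52. 241.] 46.5 [0.4892 0.7394 0.016 ]
white [ 99. 236.] 45.5 [0.4891 0.6039 0.016 ]
white [198. 208.] 112.5 [0.5377 0.3269 0.016 ]
white [ 82. 198.] 44.0 [0.6027 0.6537 0.016 ]
white [210. 184.] 115.5 [0.605  0.2869 0.016 ]
white [398. 101.] 102.0 [ 0.7933 -0.2671  0.016 ]
white [454. 102.] 256.0 [ 0.7739 -0.4308  0.016 ]
white [536.  82.] 151.5 [ 0.8127 -0.682   0.016 ]
red [ 55. 382.] 43.0 [0.1147 0.7304 0.016 ]
red [118. 346.] 168.5 [0.1904 0.5584 0.016 ]
red [618. 344.] 57.0 [ 0.0539 -0.7588  0.016 ]
red [505. 284.] 69.5 [ 0.2423 -0.4818  0.016 ]
red [619. 270.] 148.5 [ 0.2454 -0.8048  0.016 ]
red [422. 197.] 123.5 [ 0.5041 -0.293   0.016 ]
red [422. 177.] 117.0 [ 0.5605 -0.3042  0.016 ]
red [505. 109.] 574.0 [ 0.7375 -0.5731  0.016 ]
red [486.  98.] 168.0 [ 0.7751 -0.5248  0.016 ]
red [330.  87.] 172.5 [ 0.8584 -0.0769  0.016 ]
```

View pics/p2_top.png

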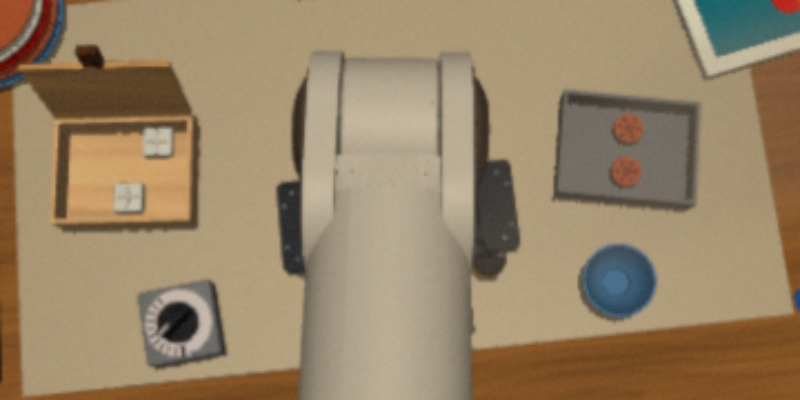

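View pics/p2_scene.png

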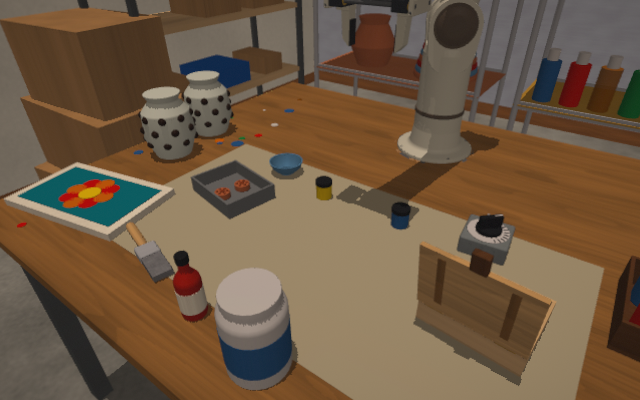

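All four pieces lie in their containers: tiles at crop (157,142) and (128,198), medallions at (628,128) and (626,171). The first tile has been nudged, but it is still inside. The table is clear and the pots and dish are in place. Shutting the lid.

Run:
```python
from h import *
np.set_printoptions(precision=3,suppress=True)
q=down(np.pi+BY)
p=arc(1.75); manip.move_pose(p+[-.02,0,.10],q); manip.servo_line(p+[0,0,.04],vel=.15);manip.servo_line(p,vel=.06)
effector.close(f_grip=35); manip.sleep(.2); print("gap",manip.current_finger_gap(),manip.current_force())
for t in list(np.arange(1.6,.05,-.15))+[0.03,-.012]:
    manip.servo_line(arc(t) if t>0 else arc(0)+[0,0,-.002],vel=.08); print(round(t,2),manip.current_force(),round(manip.current_finger_gap(),4))
effector.open_jaws(); manip.servo_line(arc(0)+[0,0,.15],vel=.2)
manip.move_pose([.445,.268,.21],down(np.pi)); manip.sleep(.3)
im,c=shot("wrist");cv2.imwrite("pics/dial.png",im);import pickle;pickle.dump((im,c),open("D.pkl","wb"))
print(c["eye"],manip.current_clock())
```

```text
gap 0.023900559984609302 [ 1.018  2.988 -1.321]
1.6 [ 0.763  4.437 -3.631] 0.0238
1.45 [ 0.434  5.808 -3.297] 0.0236
1.3 [ 1.919  5.251 -1.104] 0.0238
1.15 [ 1.043  5.838 -0.448] 0.0238
1.0 [-0.588  4.896  1.682] 0.0235
0.85 [-2.238  5.205  2.14 ] 0.0234
0.7 [-1.751  6.745  1.708] 0.0236
0.55 [-1.656  6.435  2.318] 0.0236
0.4 [-1.27   6.855  0.283] 0.0236
0.25 [-1.257  6.471  0.705] 0.0235
0.1 [-1.595  6.41  -0.641] 0.0236
0.03 [-1.346  7.064  0.467] 0.0237
-0.01 [-2.956  4.547  5.519] 0.0234
[0.379 0.268 0.368] 79.7583
```

View pics/dial.png

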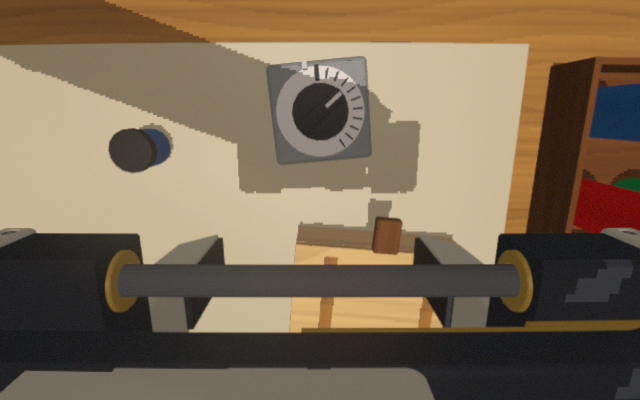

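The wrist view shows the lid down with the tab at (387,235). The counter's disc centre is at (320,110), the pointer runs to (341,94), the zero mark is at (317,73), and the dial reads about 54° from zero. Turning it back.

Run:
```python
from h import *
import pickle
np.set_printoptions(precision=3,suppress=True)
im,c=pickle.load(open("D.pkl","rb"))
h=cv2.cvtColor(im,cv2.COLOR_BGR2HSV); m=np.zeros(h.shape[:2],np.uint8); m[75:145,285:355]=cv2.inRange(h[75:145,285:355],np.array((0,0,0)),np.array((179,255,75)))
m=cv2.morphologyEx(m,cv2.MORPH_OPEN,np.ones((7,7))); k=max(cv2.findContours(m,0,1)[0],key=cv2.contourArea); cc,rr=cv2.minEnclosingCircle(k)
K=onz([cc],c,.055)[0]; tip=onz([(341,94),(326,107)],c,.076); d=tip[0]-tip[1]; phi=np.arctan2(d[1],d[0])
zr=onz([(317,73)],c,.04)[0]-onz([cc],c,.05)[0]; z0=np.arctan2(zr[1],zr[0])%(2*np.pi)
print("circle",cc,rr,"knob",K,np.degrees(phi),np.degrees(z0), np.linalg.norm(zr))
P=np.array([.377,.2686]) ; P=(P+K[:2])/2 if np.linalg.norm(P-K[:2])<.006 else P; P=np.array([*P,.057]);print(P)
print([None if (s:=manip.solve_ik(P,down(y))) is None else s[6] for y in(phi,z0+.05)])
manip.move_pose(P+[0,0,.08],down(phi)); manip.servo_line(P,vel=.06); print("F",manip.current_force())
effector.close(f_grip=20); manip.sleep(.3); print("gap",manip.current_finger_gap(),manip.current_force(),manip.current_wrist_torque())
for y in np.linspace(phi,z0+.06,8)[1:]:
    manip.move_pose(P,down(y)); manip.sleep(.1); t=manip.current_wrist_torque(); print(round(np.degrees(y),1),manip.current_force(),t)
    if abs(t[2])>1.0: break
manip.sleep(.2);effector.open_jaws(); manip.servo_line(P+[0,0,.09],vel=.15)
manip.move_pose([.445,.268,.21],down(np.pi)); manip.sleep(.3)
a=shot("wrist")[0]; manip.move_pose([.4,0,.36],down(0)); manip.sleep(.3); b=shot("scene")[0]
cv2.imwrite("pics/end.png",np.vstack([cv2.resize(a[50:260,240:460],(400,300)),cv2.resize(b[150:350,390:590],(400,300),interpolation=cv2.INTER_CUBIC)]))
print(manip.current_clock())
```

```text
circle (319.9995422363281, 111.25468444824219) 28.404518127441406 knob [0.376 0.27  0.055] 130.16454705993493 184.64752924997535 0.03453895624636332
[0.377 0.269 0.057]
[np.float64(-0.6806468535623234), np.float64(0.1835463849466512)]
F [0.056 0.403 0.067]
gap 0.01176667322812024 [ 2.281  1.64  -3.026] [ 0.379 -0.811  0.061]
138.4 [ 4.141  2.731 -4.797] [ 0.702 -1.07  -0.014]
146.7 [ 5.29   3.163 -6.326] [ 0.862 -1.225  0.041]
155.0 [ 5.661  3.491 -6.153] [ 0.926 -1.254  0.031]
163.3 [ 5.528  4.994 -6.324] [ 1.096 -1.269  0.034]
171.5 [ 4.904  5.627 -7.193] [ 1.122 -1.215  0.022]
179.8 [ 5.814  6.091 -7.944] [ 1.244 -1.359 -0.001]
188.1 [ 5.161  5.68  -8.525] [ 1.449 -1.338 -0.377]
90.9917
```

View pics/end.png

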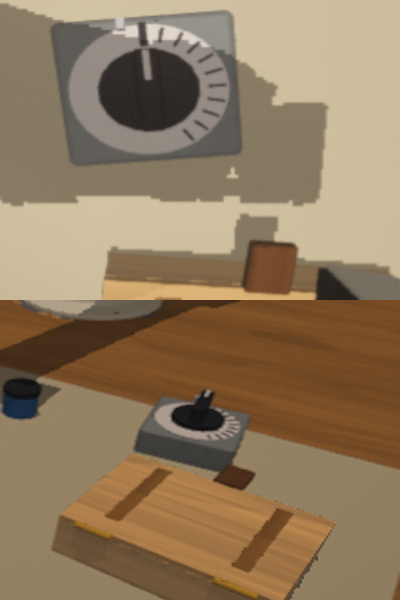

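The views show the pointer on the zero mark at (147,65) with the stop torque felt, and the lid lying flat on the box. One numeric check of the lid against the start picture and of the medallions, then hand in.

Run:
```python
from h import *
S=shot("scene")[0]; S0=cv2.imread("pics/scene0.png"); T,c=shot("top")
f=lambda a:cv2.cvtColor(a[255:350,415:560],cv2.COLOR_BGR2GRAY).astype(np.float32)
sh=cv2.phaseCorrelate(f(S0),f(S)); d=np.abs(f(S)-f(S0)).mean(); print("lid shift px",sh,"diff",d)
r=[onz([k[0]],c,.02)[0][:2] for k in blobs(T,"red",90,300)]; r=[p for p in r if np.linalg.norm(p-TRAY[:2])<.06]; print(r)
if len(r)==2 and max(map(abs,sh[0]))<1 and d<8: print(manip.hand_in(),manip.current_clock())
```

```text
lid shift px ((-0.038912922431208585, 0.3769439309628808), 0.952300275431739) diff 1.9680581
[array([ 0.5033246, -0.2920298]), array([ 0.55847716, -0.30226657])]
the job is handed in; nothing more can be done
the job is handed in; nothing more can be done
```

I handed the job in at about 91 s: both white tiles are in the box with the lid shut, both medallions are in the tray, the knob is back at its zero stop, and the pots and dish were not disturbed; the judge's verdict was not shown.

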